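Latch the large storage tub

ROBOT

A 6-joint arm with a two-finger parallel gripper is mounted at the origin on the work surface. World frame = base frame: x ahead of the robot, y to its left, z up, the work surface at z = 0. Lengths are in m, angles in rad, forces in N, time in s.
With the tool pointing down it reaches from about 0.35 to 0.85 m from the base axis. Payload 8.1 kg.
Tool frame: the origin (TCP) lies at the very end of the fingers, on their centre line; the grasp point (between the pads) lies 19 mm behind it; z points along the fingers, y is the line along which they close (so a half turn about z gives the same grasp; the last joint's range is limited). The gripper opens to 93 mm and grips with 3 to 60 N. Pads are 15 mm wide; open, the fingers measure 128 mm over their backs; the gripper's body (75 mm by 188 mm) begins 65 mm behind the grasp point.
Start: joints at [1.023, 0.13, 1.488, -0, 1.523, -0.085], TCP at [0.268, 0.537, 0.219] pointing down, gripper open.
Joint ranges: [-2.96, 2.96], [-0.89, 2.26], [0.02, 2.5], [-1.34, 4.48], [0, 2.73], [-2.66, 2.66]. Speed limits (rad/s): [2.39, 2.39, 2.79, 3.14, 3.14, 3.14].

INTERFACE

Orientations are given as a rotation vector (axis times angle).
In Python, from plant import robot gives the robot as it stands.
- The arm moves only by the tool play_rows, never from a script. Its argument "deltas" is one flat list of numbers, 5 for each row, row after row: the shift along the tool's x, y, z in mm, then the turn about the tool's z in degrees, then the finger opening in mm, from 0 to 93. A call has 1 to 10 rows; each row shifts and turns the commanded pose from where the row before left it, along the tool's axes as they then stand; what a row does not reach is not made up. A row lasts 1/12 s, in which the tool goes at most 41.7 mm and 7.16 degrees, less where a joint would pass 70% of its speed; a pose out of reach is approached as far as the arm can. A call with a gripper value outside its range is refused whole. The fingers move at their own pace and stop on an object; "newtons" is the grip in N (left out, the last holds). Time passes only in rows, so rows that do not move let the fingers close. It gives the time, the measured TCP pose, the force, the opening and the grip force at its end, in the units of the state.
- robot.read_state(): the state, without advancing time (a new reading comes with each control period).
- robot.read_camera(name): name is "scene" or "side" or "wrist"; returns a dict with "pixels" (400x640x3 uint8, blue, green, red), "mtx" (3x3 intrinsics, pixels), "eye" and "rotation" of the camera in the world. Camera axes: x right, y up, looking along -z (the intrinsics and any distortion apply to the point x, -y, -z); pixel columns grow to the right and rows downward; lengths in m; the calibration is good to about 2 mm. A picture is of the moment at which its call begins. There is no depth.
- robot.close_job(): hands the job in; it is judged then, once.
The state is a dict: "t": time; "q": joint angles; "dq": joint speeds; "joint_torque": joint torques, N m; "tool_pos": TCP position; "orientation": TCP orientation; "force": force on the tool from outside, world axes, zero at the start; "wrist_torque": the same for the moment, N m; "opening": finger opening in m; "gripper_force": force on a finger pad.
Only numpy, scipy, OpenCV 4.12 (cv2) and the standard library are available. Lean on these libraries where they do the work, as an engineer would, in place of code of your own. Each camera call takes 0.05 s, during which the arm holds its last target. There are 200 camera calls.

TASK

Latch the lid of the larger, wider storage tub: swing the latch's wire loop in over the catch on the front edge of the lid, then press the lever all the way down until it snaps over and pulls the lid tight on its seal. The smaller tub is still being filled, so leave its latch open as it is.

Things in the scene. Friction and masses are not known exactly. Their poses are not given: they have to be found in the camera images.
- tub: Large clear tub fixed to the worktop, 220 mm deep (its x), 260 wide (its y), grey lid 34 thick hinged at the far rim. Origin: centre of its underside; x points away from the latch side, z up. Front face with the latch: x = -110, roughly facing the robot; rim at z = 125; lid face flush with the tub's. The small tub beside has the same latch but is 130 wide, 170 deep.
- tub_catch (a point): Middle of the top of the catch's ledge on the lid's front: 30 mm wide along tub y and out 18 from the lid's face (tub x -110 to -128); a lip 4 thick, 5 high runs along its outer edge. Tub z = 139 while the lid stands proud on its springy seal, 132 with it tight (about 20 N). Hooked, the bar's centre is at tub x -122 to -113.
- tub_loop_bar (a point): Middle of the wire loop's cross bar: steel, 6 mm thick, 52 long along tub y. The loop (70.5 long) swings freely on a pin through the lever, 24 from the lever's pivot. It starts leaning out on the lever, bar 60 to 85 out from the tub's front face; pushed in past upright it falls against the lid. With the lever up the bar clears the lip by 10: push it level from outside.
- tub_handle_end (a point): Middle of the free end of the steel lever's flat handle (36 mm wide, 5 thick, end 65 from the pivot). It starts raised, slanting up and out from the tub; shut, it is 57 out from the front face and 53 below the pivot. Lowering it draws the hooked bar down into the catch (about 5 N at the end), goes over centre and stays shut.
- tub_lever (a joint): Lever angle, rad: 0 shut, growing as it is raised outwards and up; the handle stands 35 degrees plus this angle from straight down. Starts about 1.75 to 1.95; friction holds it where it is left. Its pivot lies along tub y at tub x = -130 mm, z = 90 mm (20 mm out from the front face).
- small_lever (a joint): Angle of the small tub's lever, same meaning. It starts raised, about 1.75 to 1.95, and is to be left so.

How it is judged:
By the outcome, as a careful person would: the job done as asked, in the order asked, and still so for the second after the job is handed in, with the robot touching nothing.
It also fails if it takes over 38 s, if anything falls off the work surface, if the arm or the gripper's body presses on something with over 40 N, if the wrist force passes 120 N, or if a joint passes its speed limit or range.

## Working session

There is one attempt and no reset: what is moved stays moved. The work goes in short steps, Python scripts to look and compute and a tool call to move; the robot and the scene stay as the last step left them, time stands still between calls to the robot, and variables do not carry over. Pictures are saved under pics/ and viewed, at most 10 in all, crops included, and the job is handed in when it is done.

Besides the shell and the picture viewer there is one more tool, called after "Request:" as name(argument=value, ...), one argument or row to a line, values as JSON. play_rows: Moves the arm, as the interface text tells. Its arguments: {"type":"object","properties":{"deltas":{"type":"array"},"newtons":{"type":"number"}},"required":["deltas"]}

```bash
mkdir -p pics; ls
cat > h.py <<'E'
import numpy as np, cv2
from plant import robot
from scipy.spatial.transform import Rotation as R
def cam(n, save=None):
    c=robot.read_camera(n)
    if save: cv2.imwrite('pics/'+save,c['pixels'])
    np.savez('/tmp/%s.npz'%n,**{k:np.array(v) for k,v in c.items()})
    return c
def load(n): return dict(np.load('/tmp/%s.npz'%n,allow_pickle=True))
def ray(c,u,v):
    M=np.array(c['mtx']);d=np.linalg.inv(M)@[u,v,1]
    d=np.array([d[0],-d[1],-d[2]]);d=np.array(c['rotation'])@d
    return np.array(c['eye']),d/np.linalg.norm(d)
def plane(c,u,v,z):
    e,d=ray(c,u,v);return e+d*(z-e[2])/d[2]
def tri(a,pa,b,pb):
    e1,d1=ray(a,*pa);e2,d2=ray(b,*pb)
    s=np.linalg.lstsq(np.array([d1,-d2]).T,e2-e1,rcond=None)[0]
    p,q=e1+s[0]*d1,e2+s[1]*d2
    return (p+q)/2,np.linalg.norm(p-q)
def proj(c,P):
    p=np.array(c['rotation']).T@(np.array(P)-np.array(c['eye']))
    w=np.array(c['mtx'])@[p[0],-p[1],-p[2]];return w[:2]/w[2]
E
python3 - <<'E'
from h import *
for n in ['scene','side','wrist']:
    c=cam(n,n+'0.png');print(n,{k:np.round(v,3).tolist() for k,v in c.items() if k!='pixels'})
s=robot.read_state();print(s)
E
```

```text
pics
scene {'mtx': [[418.352, 0.0, 323.664], [0.0, 418.352, 198.927], [0.0, 0.0, 1.0]], 'eye': [1.096, 0.238, 0.82], 'rotation': [0.434, 0.697, 1.949]}
side {'mtx': [[422.231, 0.0, 325.174], [0.0, 422.231, 199.438], [0.0, 0.0, 1.0]], 'eye': [0.288, -0.547, 0.551], 'rotation': [0.901, -0.21, -0.444]}
wrist {'mtx': [[298.27, 0.0, 317.896], [0.0, 298.27, 197.452], [0.0, 0.0, 1.0]], 'eye': [0.209, 0.566, 0.384], 'rotation': [-0.217, -0.132, 1.102]}
{'t': 0.15, 'q': array([ 1.02260441e+00,  1.30985730e-01,  1.48901047e+00,  3.16152662e-05,
        1.52300584e+00, -8.53903460e-02]), 'dq': array([ 0.00077711, -0.00143702, -0.00476788,  0.00222659, -0.00086559,
       -0.00204939]), 'joint_torque': array([ 9.59646823e-04, -5.60480618e+01, -4.92332947e+01,  7.69177498e-02,
        3.06859030e-02, -1.44451760e-04]), 'tool_pos': array([0.26761255, 0.53653159, 0.21783984]), 'orientation': array([-7.20391222e-01, -3.05739915e+00,  2.08794497e-03]), 'force': array([ 0.28948224,  0.21929213, -0.08297957]), 'wrist_torque': array([ 0.0277721 , -0.00945199,  0.00238755]), 'gripper_force': 0.0, 'opening': 0.09282289846984368}
```

View pics/scene0.png

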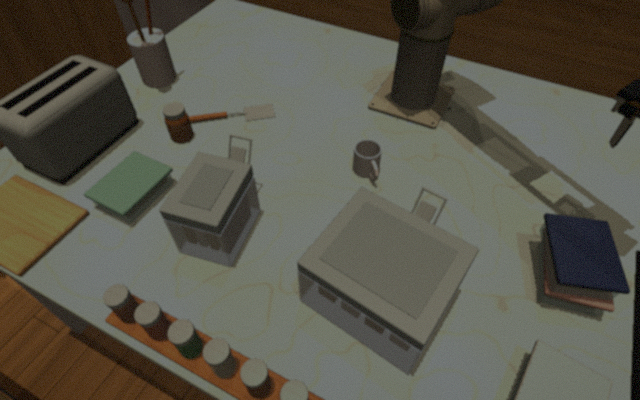

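View pics/side0.png

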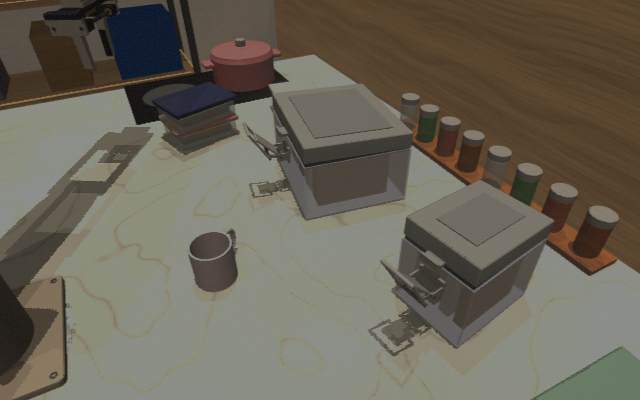

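The scene view shows the large tub with its lid's top at about (368,192), (477,247), (410,340) and (300,265). Its loop stands out near (430,200) on the robot's side. In the side view its latch is at about (265,145), and the mug at (213,262) is clear of it.

```bash
sed -i "s/    if save/    c['rotation']=R.from_rotvec(c['rotation']).as_matrix() if np.size(c['rotation'])==3 else c['rotation']\n    if save/" h.py
python3 - <<'E'
from h import *
a=cam('scene');b=cam('side')
g=lambda p:cv2.convertScaleAbs(p,alpha=1.7,beta=10)
A=cv2.resize(g(a['pixels'])[170:350,290:490],None,fx=3,fy=3,interpolation=cv2.INTER_CUBIC)
cv2.imwrite('pics/c1.png',A)   # 600x540
B=cv2.resize(g(b['pixels'])[75:215,230:420],None,fx=4,fy=4,interpolation=cv2.INTER_CUBIC)
cv2.imwrite('pics/c2.png',B)   # 760x560
E
```

```text
(no output)
```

View pics/c1.png

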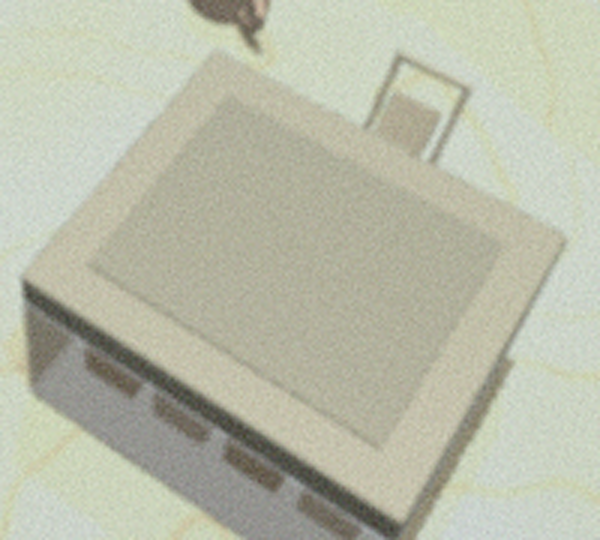

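View pics/c2.png

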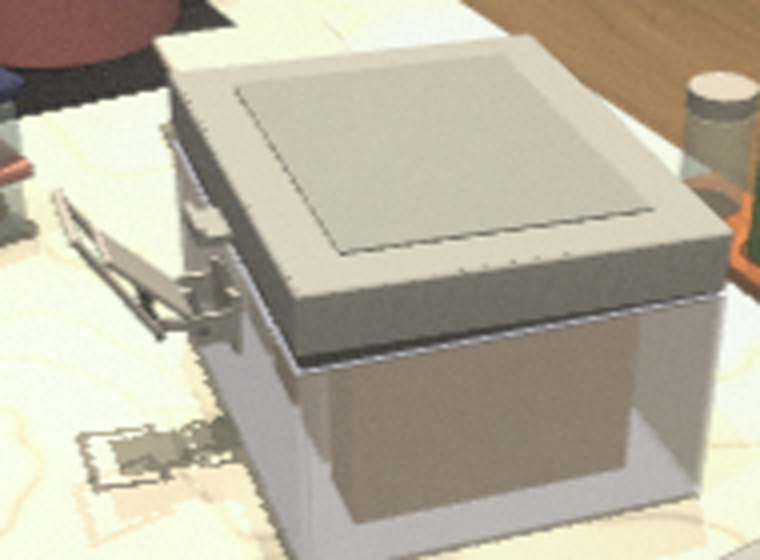

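The scene crop shows lid corners at crop (217,52), (566,238), (400,530), (25,280) and loop bar ends at (398,55), (468,90). The side crop shows lid corners at (157,38), (292,297), (730,232), (530,37) and the bar from (57,193) to (162,335).

Run:
```python
from h import *
a=load('scene');b=load('side')
ua=lambda x,y:((x+.5)/3-.5+290,(y+.5)/3-.5+170)
ub=lambda x,y:((x+.5)/4-.5+230,(y+.5)/4-.5+75)
pa=dict(FR=(217,52),FL=(566,238),BL=(400,525),BR=(25,278),barR=(398,55),barL=(468,90),hR=(396,93),hL=(438,110))
pb=dict(FL=(157,38),FR=(292,297),BR=(730,232),BL=(530,37),barL=(57,193),barR=(162,335),hL=(92,212))
P={}
for k in pa:
    if k in pb:
        P[k],e=tri(a,ua(*pa[k]),b,ub(*pb[k]));print(k,P[k].round(4),round(e,4))
    if k[0] in 'FB':print('   plane scene',plane(a,*ua(*pa[k]),.164).round(4),'side',plane(b,*ub(*pb[k]),.164).round(4))
n=np.linalg.norm
print(n(P['FR']-P['FL']),n(P['BR']-P['BL']),n(P['FR']-P['BR']),n(P['FL']-P['BL']))
ex=(P['BR']+P['BL']-P['FR']-P['FL'])[:2];ey=(P['FL']+P['BL']-P['FR']-P['BR'])[:2]
print(np.degrees(np.arctan2(ex[1],ex[0])),np.degrees(np.arctan2(-ey[0],ey[1])),'ctr',sum(P[k] for k in ['FR','FL','BR','BL'])/4)
```

```text
FR [0.5478 0.0526 0.1656] 0.0012
   plane scene [0.5471 0.0519 0.164 ] side [0.5486 0.0559 0.164 ]
FL [0.5912 0.3081 0.1805] 0.0178
   plane scene [0.5883 0.305  0.164 ] side [0.6027 0.3629 0.164 ]
BL [0.8036 0.2712 0.1584] 0.0011
   plane scene [0.8065 0.2706 0.164 ] side [0.7962 0.2603 0.164 ]
BR [0.7631 0.0201 0.1591] 0.0002
   plane scene [0.7657 0.0216 0.164 ] side [0.7571 0.0131 0.164 ]
barR [0.4924 0.1466 0.1291] 0.0574
barL [0.4922 0.217  0.1557] 0.0013
hL [0.5073 0.2045 0.1456] 0.0059
0.2595498667623185 0.25434969930402374 0.21793283883056444 0.2166689672362107
-9.21882693913621 -9.405044914687565 ctr [0.67642618 0.16298658 0.16590689]
```

Request:
play_rows(
  deltas=[0,0,0,-5.8,0,0,0,0,-5.8,0,0,0,0,-5.7,0,-20,-26,0,0,0,-20,-26,0,0,0,-20,-26,0,0,0,-20,-26,0,0,0,-20,-26,0,0,0,-20,-26,0,0,0,-20,-26,0,0,0],
  newtons=20,
)

```text
t: 1.08
tool_pos: [0.3773, 0.3334, 0.2187]
orientation: [0.252, 3.131, 0.0]
force: [0.3, -0.6, -0.3]
opening: 0.0311
gripper_force: 0.0
```

Request:
play_rows(
  deltas=[-20,-26,0,0,0,-20,-26,0,0,0,-20,-26,0,0,0,-20,-26,0,0,0,-18,-18,0,0,0,0,0,0,0,0,0,0,0,0,0],
)

```text
t: 1.67
tool_pos: [0.4545, 0.1977, 0.2185]
orientation: [-0.257, -3.131, -0.0]
force: [-0.5, 0.1, -0.1]
opening: 0.0005
gripper_force: 0.0
```

```bash
cat >> h.py <<'E'
CT=np.array([.6758,.1621]);YAW=np.radians(-9.2)
EX=np.array([np.cos(YAW),np.sin(YAW)]);EY=np.array([-EX[1],EX[0]])
def totub(p): p=np.array(p);d=p[:2]-CT;return np.r_[d@EX,d@EY,p[2]]*1000
def toworld(t): t=np.array(t)/1000;return np.r_[CT+t[0]*EX+t[1]*EY,t[2]]
def st():
    s=robot.read_state();m=R.from_rotvec(s['orientation']).as_matrix()
    print('t',round(s['t'],2),'tub',totub(s['tool_pos']).round(1),'tool y',m[:,1].round(3),'z',m[:,2].round(3),'F',s['force'].round(1),s['opening'],s['q'].round(2))
E
python3 - <<'E'
from h import *
st()
a=cam('wrist');b=cam('side')
for T in [(-190,26,155.7),(-190,-26,155.7),(-171,0,141),(-110,130,166),(-128,0,139)]: print(T,proj(a,toworld(T)).round(0),proj(b,toworld(T)).round(0))
g=lambda p:cv2.convertScaleAbs(p,alpha=1.7,beta=10)
cv2.imwrite('pics/w1.png',np.vstack([cv2.resize(g(a['pixels'])[100:400],(640,300)),cv2.resize(g(b['pixels'])[75:215,200:420],(440,280))[:, :440].copy() if 0 else np.zeros((1,640,3),np.uint8)]))
cv2.imwrite('pics/s1.png',cv2.resize(g(b['pixels'])[55:215,200:420],None,fx=3.5,fy=3.5,interpolation=cv2.INTER_CUBIC))
E
```

```text
t 1.67 tub [-2.242e+02 -2.000e-01  2.185e+02] tool y [0.163 0.987 0.   ] z [-0.  0. -1.] F [-0.5  0.1 -0.1] 0.0005416854723047476 [ 0.31 -0.15  1.77  0.    1.53 -1.1 ]
(-190, 26, 155.7) [351. 249.] [244. 123.]
(-190, -26, 155.7) [288. 249.] [248. 135.]
(-171, 0, 141) [319. 262.] [257. 134.]
(-110, 130, 166) [471. 340.] [271.  93.]
(-128, 0, 139) [319. 304.] [277. 131.]
```

View pics/w1.png

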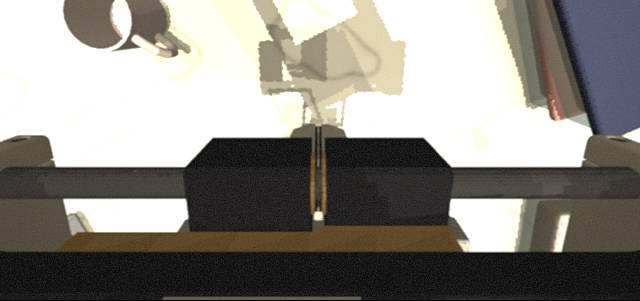

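The wrist view shows the gripper hiding the latch, with the mug at (120,20) well to the side. The latch is centred on column 319, as predicted. I'll lower outside the bar.

Request:
play_rows(
  deltas=[0,0,25,0,0,0,0,25,0,0,0,0,17.5,0,0,0,0,0,0,0,-7,0,0,0,0,-7,0,0,0,0,-7,0,0,0,0,-7,0,0,0,0,-7,0,0,0,0,0,0,0,0,0],
)

```text
t: 2.6
tool_pos: [0.4905, 0.1928, 0.1519]
orientation: [0.253, 3.13, 0.001]
force: [0.6, -0.4, -0.3]
opening: 0.0001
gripper_force: 0.0
```

Run:
```python
from h import *
st()
b=cam('side')
g=lambda p:cv2.convertScaleAbs(p,alpha=1.7,beta=10)
cv2.imwrite('pics/s2.png',cv2.resize(g(b['pixels'])[55:215,200:420],None,fx=3.5,fy=3.5,interpolation=cv2.INTER_CUBIC))
```

```text
t 2.6 tub [-187.8    0.7  151.9] tool y [0.161 0.987 0.001] z [ 0.002  0.    -1.   ] F [ 0.6 -0.4 -0.3] 0.00010539291823177582 [ 0.28 -0.03  1.77 -0.    1.39 -1.13]
```

View pics/s2.png

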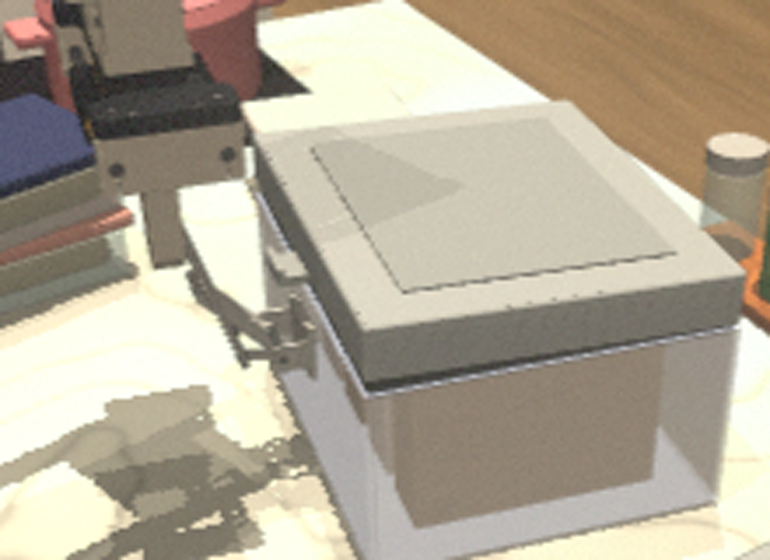

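The picture shows the finger tip at (165,260), touching the loop's outer side above the handle. The push is working, so I'll carry on past upright.

Request:
play_rows(
  deltas=[-6,0,0,0,0,-6,0,0,0,0,-6,0,0,0,0,-6,0,0,0,0,-6,0,0,0,0,-6,0,0,0,0,-6,0,0,0,0,-6,0,0,0,0,-3,0,0,0,0,0,0,0,0,0],
)

```text
t: 3.48
tool_pos: [0.5396, 0.1847, 0.1511]
orientation: [0.253, 3.131, -0.0]
force: [0.2, 0.2, -0.5]
opening: 0.0003
gripper_force: 0.0
```

Run:
```python
from h import *
st()
b=cam('side')
g=lambda p:cv2.convertScaleAbs(p,alpha=1.7,beta=10)
cv2.imwrite('pics/s3.png',cv2.resize(g(b['pixels'])[55:215,200:420],None,fx=3.5,fy=3.5,interpolation=cv2.INTER_CUBIC))
```

```text
t 3.48 tub [-138.     0.6  151.1] tool y [ 0.161  0.987 -0.   ] z [ 0. -0. -1.] F [ 0.2  0.2 -0.5] 0.00029637075787161845 [ 0.24  0.09  1.65 -0.    1.4  -1.17]
```

View pics/s3.png

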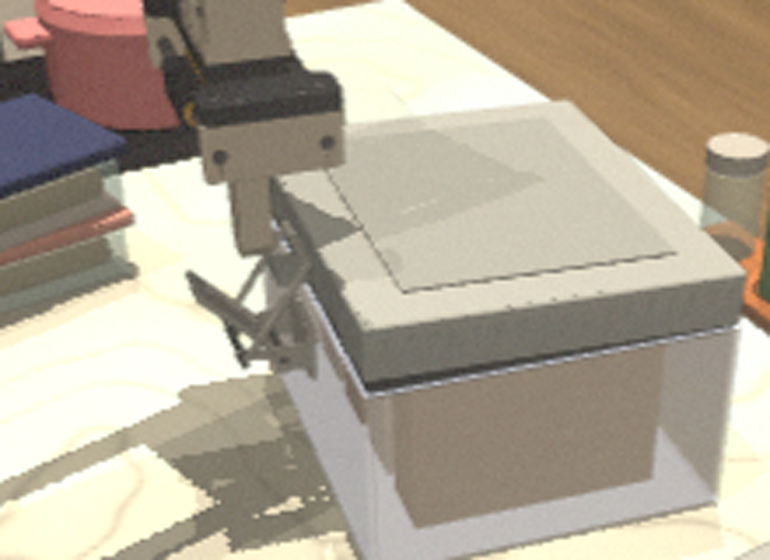

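The loop has fallen in against the lid (legs from (250,330) up to (300,260)), and the handle is still raised with its end at about (205,280). I'll slide out over the handle end and begin the arc down.

Request:
play_rows(
  deltas=[10,0,0,0,0,10,0,0,0,0,10,0,0,0,0,0,0,4,0,0,0,0,4,0,0,4,0,4.5,0,0,4,0,4.5,0,0,4,0,4.5,0,0,4,0,4.5,0,0,0,0,0,0,0],
)

```text
t: 4.37
tool_pos: [0.4922, 0.1922, 0.1236]
orientation: [-0.252, -3.129, 0.001]
force: [-0.6, 0.5, -0.1]
opening: 0.0002
gripper_force: 0.0
```

Run:
```python
from h import *
st()
b=cam('side')
g=lambda p:cv2.convertScaleAbs(p,alpha=1.7,beta=10)
cv2.imwrite('pics/s4.png',cv2.resize(g(b['pixels'])[55:215,200:420],None,fx=3.5,fy=3.5,interpolation=cv2.INTER_CUBIC))
```

```text
t 4.37 tub [-186.1    0.3  123.6] tool y [ 0.16   0.987 -0.001] z [-0.002 -0.001 -1.   ] F [-0.6  0.5 -0.1] 0.00016205775044436177 [ 0.28  0.01  1.8   0.    1.34 -1.13]
```

View pics/s4.png

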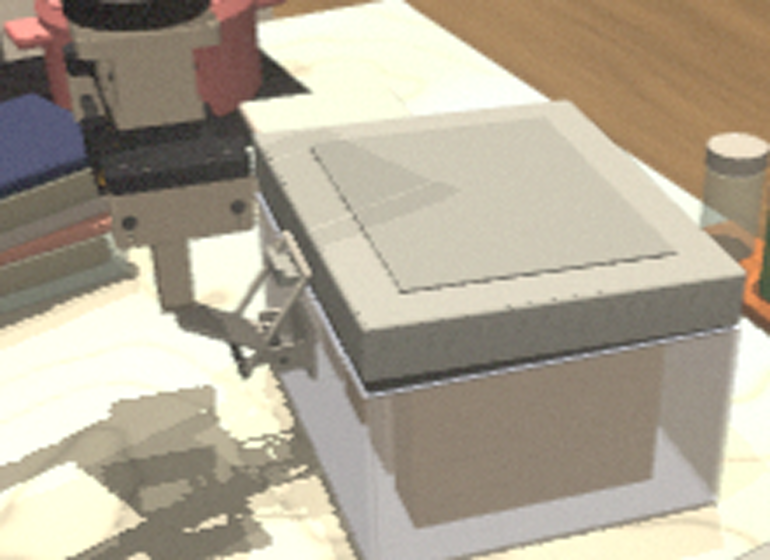

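The picture shows the handle lowered under the finger tip at (175,305), with the loop over the catch at (285,250). I'll carry on along the arc.

Request:
play_rows(
  deltas=[3,0,8,0,0,3,0,8,0,0,1,0,8,0,0,1,0,8,0,0,2,0,8,0,0,2,0,7.5,0,0,-2,0,7.5,0,0,-3,0,7.5,0,0,0,0,0,0,0],
)

```text
t: 5.17
tool_pos: [0.4857, 0.1928, 0.0604]
orientation: [-0.252, -3.129, 0.002]
force: [-0.6, -0.9, 0.1]
opening: 0.0006
gripper_force: 0.0
```

Run:
```python
from h import *
st()
b=cam('side')
g=lambda p:cv2.convertScaleAbs(p,alpha=1.7,beta=10)
cv2.imwrite('pics/s5.png',cv2.resize(g(b['pixels'])[55:215,200:420],None,fx=3.5,fy=3.5,interpolation=cv2.INTER_CUBIC))
```

```text
t 5.17 tub [-192.6   -0.    60.4] tool y [ 0.16   0.987 -0.001] z [-0.003 -0.001 -1.   ] F [-0.6 -0.9  0.1] 0.0005668514294029736 [ 0.28  0.06  1.86 -0.    1.22 -1.13]
```

View pics/s5.png

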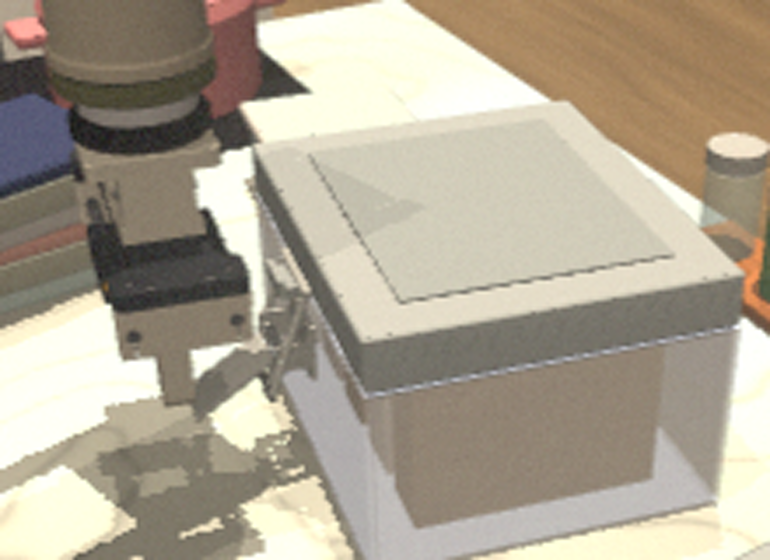

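The lid has come down at its front, and the handle is about 60° from straight down, its end at about (195,405) beside the finger. The rest of the motion is inward and down.

Request:
play_rows(
  deltas=[-4,0,4,0,0,-4,0,4,0,0,-4,0,3,0,0,-4,0,3.5,0,0,-3,0,3,0,0,-2,0,2,0,0,0,0,0,0,0],
)

```text
t: 5.8
tool_pos: [0.5059, 0.1905, 0.045]
orientation: [-0.252, -3.127, 0.0]
force: [-21.4, -0.5, 29.5]
opening: 0.0002
gripper_force: 17.0
```

Run:
```python
from h import *
st()
b=cam('side')
g=lambda p:cv2.convertScaleAbs(p,alpha=1.7,beta=10)
cv2.imwrite('pics/s6.png',cv2.resize(g(b['pixels'])[55:215,200:420],None,fx=3.5,fy=3.5,interpolation=cv2.INTER_CUBIC))
```

```text
t 5.8 tub [-172.2    0.8   45. ] tool y [ 0.16   0.987 -0.001] z [-0.005  0.    -1.   ] F [-21.4  -0.5  29.5] 0.0001857599054167775 [ 0.26  0.13  1.82  0.    1.2  -1.15]
```

The corner position works out to φ≈35°, which is shut, with the force rising against the stop. I'll back off and check that it stays.

Request:
play_rows(
  deltas=[4,0,-3,0,0,8,0,-5,0,0,15,0,-5,0,0,20,0,-15,0,0,20,0,-25,0,0,15,0,-30,0,0,0,0,-30,0,0,0,0,-30,0,0,0,0,0,0,0],
)

```text
t: 6.6
tool_pos: [0.4294, 0.2045, 0.1932]
orientation: [0.251, 3.122, 0.007]
force: [1.0, 0.4, 0.4]
opening: 0.0004
gripper_force: 0.0
```

Run:
```python
from h import *
st()
b=cam('side');a=cam('scene')
g=lambda p:cv2.convertScaleAbs(p,alpha=1.7,beta=10)
cv2.imwrite('pics/s7.png',np.vstack([cv2.resize(g(b['pixels'])[75:180,230:400],None,fx=4.5,fy=3.5,interpolation=cv2.INTER_CUBIC),cv2.resize(g(b['pixels'])[180:340,340:560],(765,232))]))
for ph in (35,45,60): 
    q=np.radians(ph);print(ph,[proj(b,toworld((-130-65*np.sin(q),y,90-65*np.cos(q)))).round(1).tolist() for y in (18,-18)])
```

```text
t 6.6 tub [-250.     2.5  193.2] tool y [0.16  0.987 0.005] z [ 0.01   0.003 -1.   ] F [1.  0.4 0.4] 0.00040822239802411586 [ 0.34 -0.21  1.87 -0.    1.48 -1.07]
35 [[261.7, 171.8], [265.0, 180.7]]
45 [[257.5, 169.7], [260.7, 178.6]]
60 [[252.1, 165.4], [255.1, 174.2]]
```

View pics/s7.png

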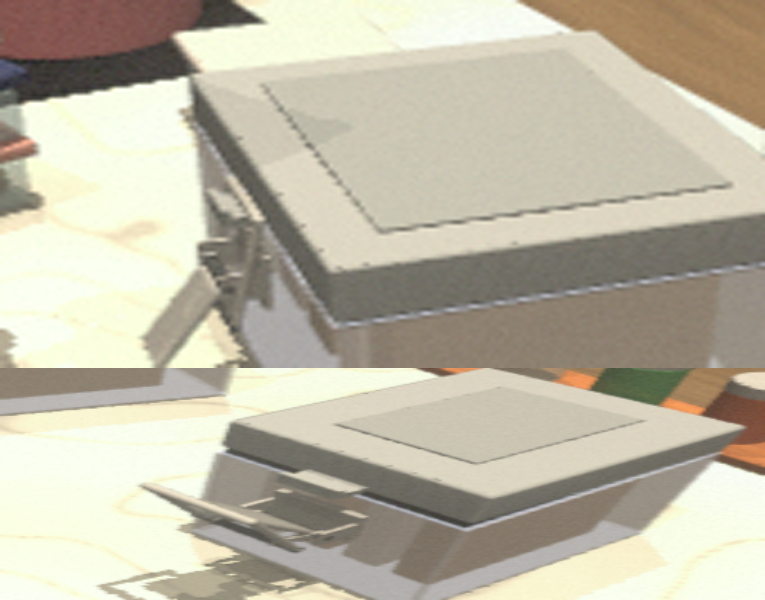

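The handle end sits at pixel (262,173), against (262,172) predicted for shut. The lid is tight with no dark gap, and the small tub's latch is still open.

```bash
python3 -c "
from plant import robot
print(robot.close_job())"
```

```text
the job is handed in; nothing more can be done
None
```

The large tub's lid is latched and tight, with the loop over the catch and the lever at its shut angle in the last picture. The small tub's latch was left open, and the job was handed in at about 6.7 s.

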